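# Reset the bulbless brass lamp with its two-key chord

### The arm

A 6-joint arm with a two-finger parallel gripper is mounted at the origin on the work surface. World frame = base frame: x ahead of the robot, y to its left, z up, the work surface at z = 0. Lengths are in m, angles in rad, forces in N, time in s.
With the tool pointing down it reaches from about 0.35 to 0.85 m from the base axis. Payload 8.1 kg.
Tool frame: the origin (TCP) lies on the centre line of the jaws, within the pads' length; the fingertips stand 19 mm ahead of it and the grasp point (between the pads) is the TCP (manip.tip_reach is the distance from the TCP to the fingertips, in m); z points along the fingers, y is the direction in which the jaws open and shut (so a half turn about z gives the same grasp; the last joint's range is limited). The gripper opens to 93 mm and grips with 3 to 60 N. Pads are 15 mm wide; open, the fingers measure 128 mm over their backs; the gripper's body (75 mm by 188 mm) begins 65 mm behind the grasp point.
Start: joints at [1.217, 0.13, 1.488, -0, 1.523, -0.085], TCP at [0.159, 0.578, 0.206] pointing down, gripper open.
Joint ranges: [-2.96, 2.96], [-0.89, 2.26], [0.02, 2.5], [-1.34, 4.48], [0, 2.73], [-2.66, 2.66]. Speed limits (rad/s): [2.39, 2.39, 2.79, 3.14, 3.14, 3.14].

### API

Orientations are given as [roll, pitch, yaw] about the fixed x, y, z axes, in that order (R = Rz(yaw) Ry(pitch) Rx(roll)).
In Python, from workcell import manip, fingers, kin, snapshot, hand_in, readout gives the robot as it stands. The module is installed in compiled form; this text tells all that it offers. Calls block until the motion is done:
- manip.movep(position, orientation): joint-space move of the TCP to a pose.
- manip.servo_line(position, rot=None, rate=0.15): straight line of the TCP; rot=None keeps the orientation; rate is the mean speed in m/s.
- manip.move_j(angles): joint-space move.
- fingers.set_gripper(opening): finger opening in m; the grip force is fixed at half the most; returns when the fingers have stopped.
- manip.pause(seconds).
- kin.inverse_kinematics(position, orientation): joint angles nearest the present ones, or None.
- snapshot(name): name is "scene" or "top" or "wrist"; returns a dict with "image" (400x640x3 uint8, blue, green, red), "fx", "fy", "cx", "cy" (pixels), "xyz" and "orientation" of the camera in the world; the wrist camera has in their place "hand_eye" (4x4, takes a point from camera to tool coordinates, whose origin is the TCP and whose axes are the flange's). Camera axes: x right, y up, looking along -z (the intrinsics and any distortion apply to the point x, -y, -z); pixel columns grow to the right and rows downward; lengths in m; the calibration is good to about 2 mm. A picture is of the moment at which its call begins: read the wrist's pose just before it. There is no depth.
A pose or a line that the arm cannot do raises manip.IKError and nothing moves.
- hand_in(): hands the job in, once; it reports no verdict.
Readings, each from a call of its own:
- readout.read_time_s(): time.
- readout.read_joint_positions(): joint angles.
- readout.read_joint_velocities(): joint speeds.
- readout.read_tau(): joint torques, N m.
- readout.read_ee_pos(): TCP position.
- readout.read_ee_rot(): TCP orientation.
- readout.read_force(): force on the tool from outside, world axes, zero at the start.
- readout.read_ft_torque(): the same for the moment, N m.
- readout.read_opening(): finger opening in m.
Only numpy, scipy, OpenCV 4.12 (cv2) and the standard library are available. Lean on these libraries where they do the work, as an engineer would, in place of code of your own. Each camera call takes 0.05 s, during which the arm holds its last target.

### The job

The bulb is out of the brass lamp, so reset its dimmer: with a fingertip push the ivory slide on the lamp's foot all the way to its dim end (the end with the black dot), then press the two round ivory keys fully down together, one fingertip on each, hold both down for at least two seconds, and let both come up again. Never press one key alone, do not press the small red button between them, and leave the bulb, pin dish, comb and coaster where they lie; nothing is to be picked up.

Things in the scene. Friction and masses are not known exactly. Their poses are not given: they have to be found in the camera images.
- lamp: Squat brass lamp, fixed. Origin: centre of the underside of its foot, 220 (x) by 200 (y) by 28 mm high. Its x axis runs from the keys to the lamp column, y to the left of that, z up; yaw varies. Column at x = +75 mm, radius up to 34 mm, top 104 mm above the table. Two ivory keys at x = -70, y = +32 and -32 mm, red button between them; the slide's track lies along y at x = 0.
- key_left_top (a point): Centre of the top face of the ivory key on the lamp's +y side: disc 30 mm in diameter, top 52 mm above the table when up (24 mm above the foot), in a brass collar 36 mm across and 12 mm high on the foot. The point moves with the key. The two key centres are 64 mm apart along the lamp's y axis.
- key_right_top (a point): The same for the ivory key on the lamp's -y side.
- red_button_top (a point): Centre of the top of the small red button midway between the keys: 14 mm in diameter in a collar 20 mm across, top 38 mm above the table, travel 3 mm. Not to be pressed.
- dimmer_top (a point): Centre of the top of the ivory slide grip, a block 24 mm (lamp x) by 16 mm (lamp y) by 22 mm high, top 58.5 mm above the table. It runs along the lamp's y on a dark track 30 mm wide, 110 mm long, its top 36 mm above the table. On the foot a black dot lies beyond the track's -y (dim) end, a white dot beyond its +y (bright) end.
- dimmer (a joint): Slide position in m: 0 = fully at the dim end (lamp's -y, black dot), 0.06 = fully bright (+y, white dot). It stays where it is left; about 1.5 N moves it, stops at both ends.
- key_left (a joint): How far the +y ivory key is pressed, in m: 0 = up, 0.008 = fully down. Its spring pushes back with about 1.5 N at first touch and 5 N fully down, and lifts it again when let go.
- key_right (a joint): The same for the -y ivory key.
- red_button (a joint): How far the red button is pressed, in m: 0 = up, 0.003 = fully down (2 N).
- bulb: Loose pearl glass bulb lying on its side, globe 56 mm in diameter, about 100 mm long with its metal cap. Origin on the table under it. Bystander, beside the lamp.
- pin_dish: Loose blue enamelled pin dish, 88 mm across, 24 mm high. Origin: centre of its underside. Bystander, beside the lamp.
- comb: Loose tortoiseshell comb, 150 by 40 mm, 6 mm thick. Origin at its middle on the table. Bystander, beside the lamp.
- coaster: Loose green glazed coaster, 94 mm across, 9 mm high. Origin: centre of its underside. Bystander, beside the lamp.

How it is judged:
By the outcome, as a careful person would: the job done as asked, in the order asked, and still so for the second after the job is handed in, with the robot touching nothing.
It also fails if it takes over 51 s, if anything falls off the work surface, if the arm or the gripper's body presses on something with over 40 N, if the wrist force passes 120 N, or if a joint passes its speed limit or range.

## Working session

There is one attempt and no reset: what is moved stays moved. The work goes in short steps, each a Python script; the robot and the scene stay as the last script left them, time stands still between calls to the robot, and variables do not carry over. Pictures are saved under pics/ and viewed, and the job is handed in when it is done.

```bash
mkdir -p pics; ls; python3 - <<'E'
from workcell import manip, fingers, kin, snapshot, hand_in, readout
import cv2,pickle
for n in ("scene","top","wrist"):
    p=readout.read_ee_pos(),readout.read_ee_rot()
    s=snapshot(n); cv2.imwrite(f"pics/{n}0.png",s["image"])
    s["ee"]=p; pickle.dump(s,open(f"{n}0.pkl","wb"))
    print(n,{k:v for k,v in s.items() if k!="image"})
print(readout.read_time_s(),readout.read_opening(),manip.tip_reach)
E
```

```text
pics
scene {'fx': 393.95149829792643, 'fy': 393.95149829792643, 'cx': 319.92701710004695, 'cy': 199.00794877471637, 'xyz': array([1.15373908, 0.00533433, 0.67574642]), 'orientation': array([0.73015722, 0.01041073, 1.51503219]), 'ee': (array([0.15909238, 0.5778915 , 0.20518608]), array([-3.13975849e+00, -1.81398772e-04,  2.87281328e+00]))}
top {'fx': 435.61225739597944, 'fy': 435.61225739597944, 'cx': 314.5626646127805, 'cy': 201.74383093978082, 'xyz': array([0.36908008, 0.02699778, 1.12607807]), 'orientation': array([ 0.20911725, -0.004612  , -1.42023381]), 'ee': (array([0.15912447, 0.57791935, 0.20520786]), array([-3.13979949e+00, -1.36438742e-04,  2.87279720e+00]))}
wrist {'fx': 298.2778825460436, 'fy': 298.2778825460436, 'cx': 321.3339999539237, 'cy': 196.7325594572565, 'hand_eye': array([[ 2.89278144e-05,  9.61730972e-01,  2.73995504e-01,
         7.66513684e-02],
       [ 9.99999997e-01, -4.56237426e-05,  5.45627641e-05,
        -1.44461206e-03],
       [ 6.49754005e-05,  2.73995501e-01, -9.61730971e-01,
        -1.78130428e-01],
       [ 0.00000000e+00,  0.00000000e+00,  0.00000000e+00,
         1.00000000e+00]]), 'ee': (array([0.15914905, 0.57795776, 0.20527789]), array([-3.13992892e+00, -1.29511153e-04,  2.87276975e+00]))}
0.15 0.09299777816765589 0.019
```

View pics/scene0.png

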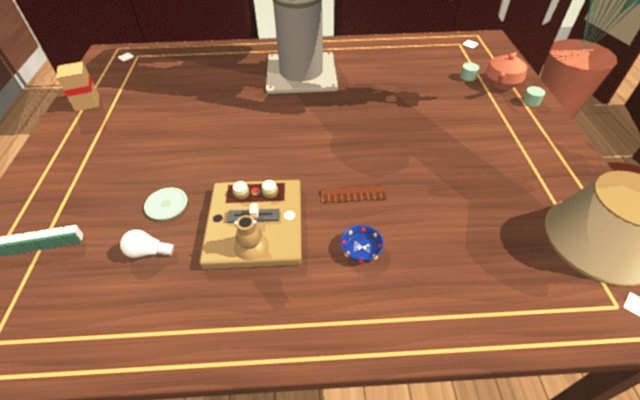

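View pics/top0.png

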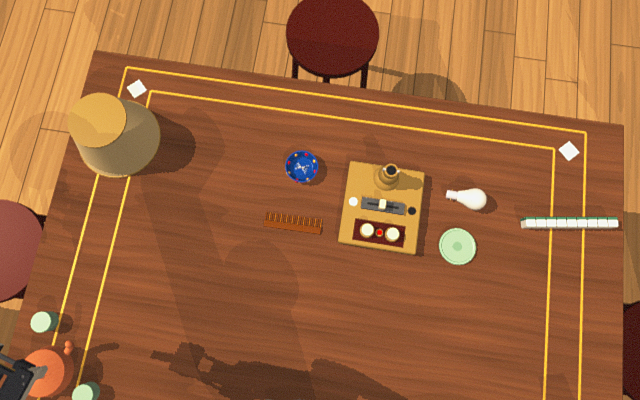

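The top view shows the keys at about (367,230) and (393,235) with the red button between them. The slide is at about (382,203), the white dot at (353,201) and the black dot at (412,211). I'll measure these next.

```bash
cat > h.py <<'E'
import numpy as np,cv2,pickle
from scipy.spatial.transform import Rotation as R
def cam(s):
    if "hand_eye" in s:
        T=np.eye(4);T[:3,:3]=R.from_euler('xyz',s["ee"][1]).as_matrix();T[:3,3]=s["ee"][0]
        return T@s["hand_eye"]
    T=np.eye(4);T[:3,:3]=R.from_euler('xyz',s["orientation"]).as_matrix();T[:3,3]=s["xyz"];return T
def cast(s,u,v,z):
    T=cam(s);d=T[:3,:3]@np.array([(u-s["cx"])/s["fx"],-(v-s["cy"])/s["fy"],-1]);o=T[:3,3]
    return o+d*(z-o[2])/d[2]
def proj(s,p):
    T=cam(s);q=T[:3,:3].T@(np.array(p)-T[:3,3]);return s["cx"]+s["fx"]*q[0]/-q[2],s["cy"]+s["fy"]*q[1]/q[2]
def blobs(m,amin=8):
    n,l,st,c=cv2.connectedComponentsWithStats(m.astype(np.uint8));return [(st[i,4],c[i].round(1),st[i,:4]) for i in range(1,n) if st[i,4]>=amin]
E
python3 - <<'E'
from h import *
s=pickle.load(open("top0.pkl","rb"));im=s["image"]
x0,y0=330,150
c=im[y0:260,x0:435]
cv2.imwrite("pics/topc.png",cv2.resize(c,None,fx=5,fy=5,interpolation=cv2.INTER_CUBIC))
hsv=cv2.cvtColor(c,cv2.COLOR_BGR2HSV)
for a,b,w in blobs((hsv[...,2]>200)&(hsv[...,1]<90)): print(a,b+[x0,y0],w, cast(s,*(b+[x0,y0]),.052))
for u,v,z in((367,230,.052),(393,234.5,.052),(382,203,.0585),(353,201,.029),(412,211,.029)): print(cast(s,u,v,z))
E
```

```text
66 [352.8 201.1] [19 47  9  9] [ 0.61138949 -0.03880808  0.052     ]
54 [382.2 203.4] [49 49  7 10] [ 0.61670393 -0.11287275  0.052     ]
112 [366.9 229.4] [31 74 12 12] [ 0.54529004 -0.08301253  0.052     ]
115 [392.5 233.4] [57 78 12 12] [ 0.54492965 -0.1471791   0.052     ]
[ 0.54383329 -0.0834473   0.052     ]
[ 0.54238269 -0.14871893  0.052     ]
[ 0.61614684 -0.11140963  0.0585    ]
[ 0.61691729 -0.04069208  0.029     ]
[ 0.61376665 -0.19385905  0.029     ]
```

View pics/topc.png

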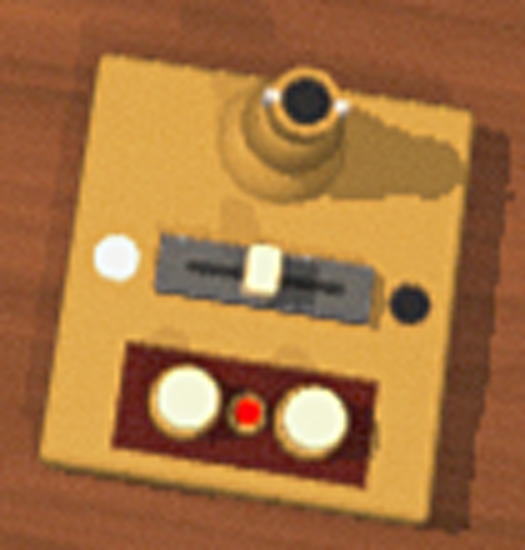

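```bash
python3 - <<'E'
from h import *
from workcell import manip, fingers, kin, snapshot, readout
yaw=np.pi-0.01
manip.movep([.57,-.09,.26],[np.pi,0,yaw])
fingers.set_gripper(0.0)
p=readout.read_ee_pos(),readout.read_ee_rot()
s=snapshot("wrist");s["ee"]=p;pickle.dump(s,open("wrist1.pkl","wb"))
print(p,readout.read_joint_positions(),readout.read_time_s(),readout.read_opening(),readout.read_force())
im=s["image"];cv2.imwrite("pics/w1.png",im)
hsv=cv2.cvtColor(im,cv2.COLOR_BGR2HSV)
for a,b,w in blobs((hsv[...,2]>200)&(hsv[...,1]<90),60): print(a,b,w,cast(s,*b,.052),cast(s,*b,.0585))
E
```

```text
(array([ 0.56999142, -0.08998768,  0.25999429]), array([ 3.14157702e+00, -1.62087332e-05,  3.13160878e+00])) [-2.45474665e-01  5.19973405e-02  1.47415293e+00 -9.77337839e-06
  1.61542631e+00 -1.80626437e+00] 4.425 0.00016190558801756742 [-0.00778571  0.44851344  0.53931095]
2900 [160.6 149.3] [129 118  65  64] [ 0.53740085 -0.29786989  0.052     ] [ 0.53665286 -0.29438054  0.0585    ]
418 [278.9 152.7] [268 142  23  23] [ 0.54328937 -0.14578689  0.052     ] [ 0.54244226 -0.14485767  0.0585    ]
418 [328.  152.8] [317 142  23  23] [ 0.54405224 -0.08236968  0.052     ] [ 0.54319229 -0.08250801  0.0585    ]
217 [357.8 199.8] [350 192  17  17] [ 0.60777535 -0.04238276  0.052     ] [ 0.6058427  -0.04319422  0.0585    ]
190 [306.5 205.7] [301 198  12  17] [ 0.6154315  -0.11183267  0.052     ] [ 0.61336997 -0.11147502  0.0585    ]
780 [ 29.9 213.4] [  0 203  65  22] [ 0.62267048 -0.4902911   0.052     ] [ 0.62048708 -0.48356257  0.0585    ]
1606 [157.3 237.8] [127 221  73  35] [ 0.66047955 -0.32192323  0.052     ] [ 0.65765968 -0.31802897  0.0585    ]
```

View pics/w1.png

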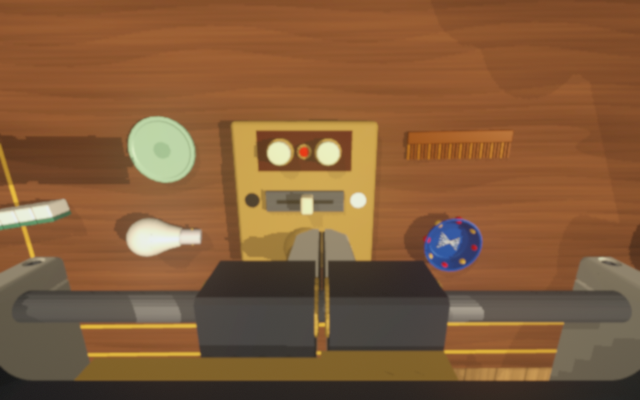

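```bash
python3 - <<'E'
from h import *
from workcell import manip, fingers, kin, snapshot, readout
X=.6145
manip.movep([X,-.066,.12],[np.pi,0,np.pi-.01])
manip.servo_line([X,-.066,.065],rate=.1)
f0=readout.read_force();print("f0",f0)
manip.servo_line([X-.0004,-.108,.065],rate=.08);print(readout.read_ee_pos(),readout.read_force()-f0)
y=-.108
while y>-.135:
    y-=.001
    manip.servo_line([X-.0004,y,.065],rate=.05)
    f=readout.read_force()-f0
    print(round(y,4),readout.read_ee_pos().round(4),f.round(2),readout.read_time_s())
    if f[1]>10: break
E
```

```text
f0 [ 0.10321222  0.11681005 -0.43933523]
[ 0.61399976 -0.10825653  0.06490338] [0.57757415 0.28319183 0.18975319]
-0.109 [ 0.6141 -0.1086  0.065 ] [ 0.05 -0.43  0.87] 6.7
-0.11 [ 0.6141 -0.1099  0.065 ] [-0.59  0.23  0.71] 6.95
-0.111 [ 0.6141 -0.1111  0.065 ] [ 0.32 -0.28  0.03] 7.2
-0.112 [ 0.6141 -0.1121  0.065 ] [ 0.04 -1.02 -0.37] 7.45
-0.113 [ 0.6141 -0.1131  0.065 ] [ 0.2  -1.2   0.25] 7.7
-0.114 [ 0.6141 -0.1141  0.065 ] [0.1  0.31 0.7 ] 7.95
-0.115 [ 0.6141 -0.1151  0.065 ] [-0.22 -0.66  0.46] 8.2
-0.116 [ 0.6141 -0.1161  0.065 ] [-0.39  0.03  1.38] 8.45
-0.117 [ 0.6141 -0.1171  0.065 ] [-0.11  0.04  1.05] 8.7
-0.118 [ 0.6141 -0.1181  0.065 ] [ 0.59 -0.3   1.21] 8.95
-0.119 [ 0.6141 -0.1191  0.065 ] [-0.52  0.59  1.24] 9.2
-0.12 [ 0.6141 -0.1201  0.065 ] [-0.38 -1.11  0.36] 9.45
-0.121 [ 0.6141 -0.1211  0.065 ] [ 0.71 -0.77  0.12] 9.7
-0.122 [ 0.6141 -0.1221  0.065 ] [-0.19 -0.67  1.09] 9.95
-0.123 [ 0.6141 -0.1231  0.065 ] [ 0.02 -0.14  0.22] 10.2
-0.124 [ 0.6141 -0.1241  0.065 ] [0.46 0.02 0.04] 10.45
-0.125 [ 0.6141 -0.125   0.065 ] [-0.63  0.26  0.58] 10.7
-0.126 [ 0.6141 -0.1261  0.065 ] [ 0.18 -0.09  0.43] 10.95
-0.127 [ 0.6141 -0.1271  0.065 ] [ 0.23 -0.39 -0.39] 11.2
-0.128 [ 0.6141 -0.128   0.065 ] [-0.46  0.42  0.41] 11.45
-0.129 [ 0.6141 -0.129   0.065 ] [-0.18 -0.13  0.48] 11.7
-0.13 [ 0.6141 -0.1301  0.065 ] [-0.04 -0.32 -0.18] 11.95
-0.131 [ 0.6141 -0.1311  0.065 ] [-0.07 -0.54  0.82] 12.2
-0.132 [ 0.6141 -0.132   0.065 ] [-0.94 -0.9  -0.16] 12.45
-0.133 [ 0.6141 -0.1331  0.065 ] [-0.29  0.88  0.16] 12.7
-0.134 [ 0.6141 -0.1341  0.065 ] [-0.15  0.59 -0.07] 12.95
-0.135 [ 0.6141 -0.1351  0.065 ] [-0.8  -0.29  0.9 ] 13.2
```

```bash
python3 - <<'E'
from h import *
from workcell import snapshot, readout
p=readout.read_ee_pos(),readout.read_ee_rot()
a=snapshot("wrist")["image"]; t=snapshot("top");s=snapshot("scene")
cv2.imwrite("pics/w2.png",a)
cv2.imwrite("pics/s2.png",np.hstack([cv2.resize(s["image"][160:285,190:310],None,fx=3,fy=3),cv2.resize(t["image"][150:275,330:450],None,fx=3,fy=3)]))
E
```

```text
(no output)
```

View pics/w2.png

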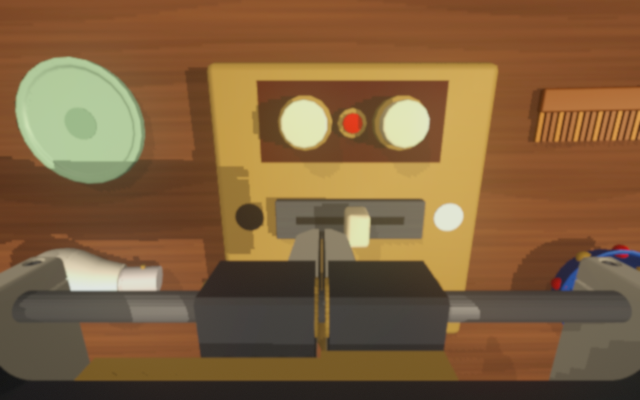

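View pics/s2.png

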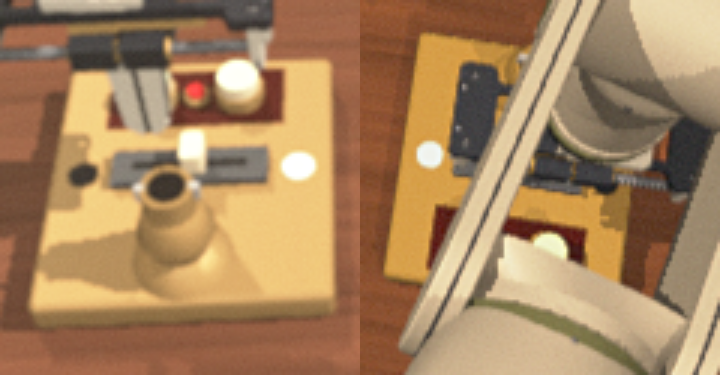

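```bash
python3 - <<'E'
from h import *
from workcell import readout
s=pickle.load(open("scene0.pkl","rb"));w=pickle.load(open("wrist1.pkl","rb"))
w["ee"]=readout.read_ee_pos(),readout.read_ee_rot();print(w["ee"])
p=w["ee"][0]
def sc(q): u,v=proj(s,q);return round((u-190)*3),round((v-160)*3)
for n,q in dict(tip=p+[0,0,-.019],tcp=p,tiphi=p+[0,0,.02],keyL=[.544,-.0825,.052],keyR=[.544,-.1465,.052],slide=[.6145,-.1117,.0585]).items(): print(n,"scene crop",sc(q),"wrist",np.round(proj(w,q)))
E
```

```text
(array([ 0.61410346, -0.13499727,  0.06502195]), array([ 3.14156630e+00, -4.52155956e-06,  3.13156191e+00]))
tip scene crop (155, 154) wrist [323. 225.]
tcp scene crop (151, 136) wrist [323. 236.]
tiphi scene crop (146, 116) wrist [324. 250.]
keyL scene crop (233, 72) wrist [407. 122.]
keyR scene crop (146, 76) wrist [304. 123.]
slide scene crop (186, 141) wrist [358. 232.]
```

```bash
python3 - <<'E'
from h import *
a=cv2.imread("pics/w2.png");
from workcell import snapshot
s=snapshot("scene")["image"]; cv2.imwrite("pics/scene2.png",s)
cv2.imwrite("pics/c3.png",np.hstack([cv2.resize(s[150:230,200:280],(390,390),interpolation=cv2.INTER_CUBIC),cv2.resize(a[170:270,270:370],(390,390),interpolation=cv2.INTER_CUBIC)]))
E
```

```text
(no output)
```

View pics/c3.png

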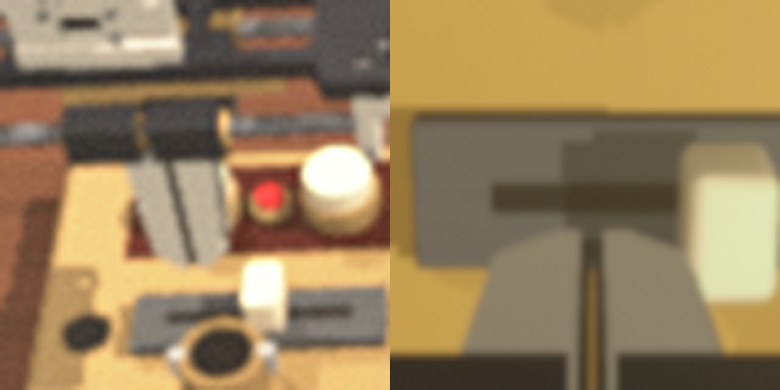

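```bash
python3 - <<'E'
from h import *
s=pickle.load(open("scene0.pkl","rb"));w=pickle.load(open("wrist1.pkl","rb"))
w["ee"]=(np.array([.6141,-.135,.065]),np.array([np.pi,0,3.1316]))
im=cv2.imread("pics/scene0.png")
hsv=cv2.cvtColor(im,cv2.COLOR_BGR2HSV)
for a,b,c in blobs(((hsv[...,2]>190)&(hsv[...,1]<90))[165:260,200:310],20): print(a,b+[200,165])
for q in ([.544,-.0825,.052],[.544,-.1465,.052],[.614,-.1117,.0585],[.614,-.038,.028]): print(np.round(proj(s,q),1))
for z in (.03,.046,.06,.065,.07,.08,.09): print(z,"x scene",cast(s,239-1.5,203.7-2.,z).round(4),"raw",cast(s,239,203.7,z).round(4),"wrist",cast(w,321.8,229.5,z).round(4))
E
```

```text
152 [268.8 185.9]
155 [239.8 187.1]
121 [253.8 209.7]
95 [289.2 214.8]
[267.7 184. ]
[238.5 185.4]
[252.1 206.7]
[288.7 214.4]
0.03 x scene [ 0.5723 -0.15    0.03  ] raw [ 0.5784 -0.1462  0.03  ] wrist [ 0.6239 -0.136   0.03  ]
0.046 x scene [ 0.5867 -0.1462  0.046 ] raw [ 0.5926 -0.1425  0.046 ] wrist [ 0.6174 -0.136   0.046 ]
0.06 x scene [ 0.5993 -0.1428  0.06  ] raw [ 0.6051 -0.1392  0.06  ] wrist [ 0.6117 -0.136   0.06  ]
0.065 x scene [ 0.6038 -0.1416  0.065 ] raw [ 0.6096 -0.138   0.065 ] wrist [ 0.6097 -0.136   0.065 ]
0.07 x scene [ 0.6083 -0.1404  0.07  ] raw [ 0.614  -0.1369  0.07  ] wrist [ 0.6076 -0.136   0.07  ]
0.08 x scene [ 0.6173 -0.138   0.08  ] raw [ 0.6229 -0.1345  0.08  ] wrist [ 0.6036 -0.1359  0.08  ]
0.09 x scene [ 0.6263 -0.1356  0.09  ] raw [ 0.6319 -0.1322  0.09  ] wrist [ 0.5995 -0.1359  0.09  ]
```

The push missed. The slide is still at mid-track, and both views put the closed tips roughly at TCP height, so they passed over the grip. I'll go back to the +y side and feel downwards for the true tip height.

```bash
python3 - <<'E'
from h import *
from workcell import manip, snapshot, readout
X=.609
def F(): return np.mean([readout.read_force() for _ in range(8)],0)
manip.servo_line([X,-.135,.085],rate=.15)
manip.servo_line([X,-.073,.085],rate=.2)
manip.servo_line([X,-.073,.064],rate=.15)
f0=F();print(f0,readout.read_time_s())
z=.064
while z>.030:
    z-=.002
    manip.servo_line([X,-.073,z],rate=.05)
    f=F()-f0
    print(round(z,4),readout.read_ee_pos()[2].round(4),f.round(2),readout.read_time_s())
    if f[2]>2.5: break
w=snapshot("wrist")["image"];cv2.imwrite("pics/w4.png",w)
s=snapshot("scene")["image"];cv2.imwrite("pics/c4.png",np.hstack([cv2.resize(s[150:230,200:280],(390,390),interpolation=cv2.INTER_CUBIC),cv2.resize(w[170:270,270:370],(390,390),interpolation=cv2.INTER_CUBIC)]))
E
```

```text
[0.54843347 0.38368673 0.46777735] 14.4417
0.062 0.0625 [ 0.06 -0.72  0.21] 14.6917
0.06 0.06 [-0.38 -0.71 -0.28] 14.9417
0.058 0.0578 [-0.28 -0.35 -0.15] 15.1917
0.056 0.0557 [-1.01 -0.11 -0.99] 15.4417
0.054 0.0538 [-0.71 -0.3  -0.75] 15.6917
0.052 0.0518 [-1.   -1.36 -0.26] 15.9417
0.05 0.0498 [-0.59 -0.33 -1.1 ] 16.1917
0.048 0.0478 [ 0.35 -0.93 -0.08] 16.4417
0.046 0.0458 [-0.63 -0.92 -0.56] 16.6917
0.044 0.0438 [ 0.22 -0.97 -0.75] 16.9417
0.042 0.0418 [-0.07 -0.65 -0.52] 17.1917
0.04 0.0398 [-0.87 -1.   -0.45] 17.4417
0.038 0.0378 [ 0.06 -0.69 -0.85] 17.6917
0.036 0.0358 [-1.48 -0.56  0.58] 17.9417
0.034 0.0338 [-1.09 -0.29 -1.11] 18.1917
0.032 0.0318 [-0.1  -0.78 -0.99] 18.4417
0.03 0.0298 [-0.56 -1.12 -1.13] 18.6917
```

View pics/c4.png

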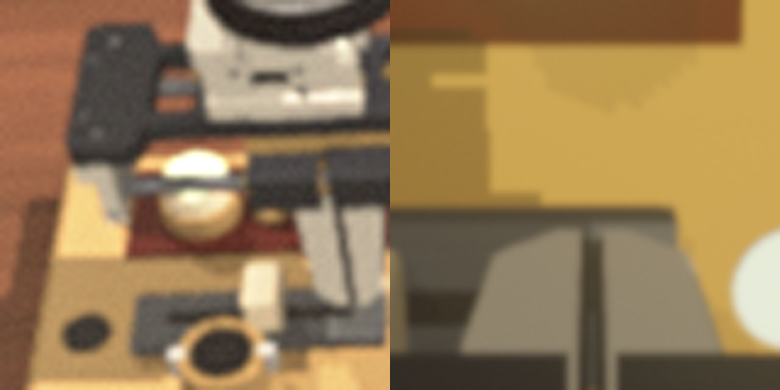

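View pics/wrist0.png

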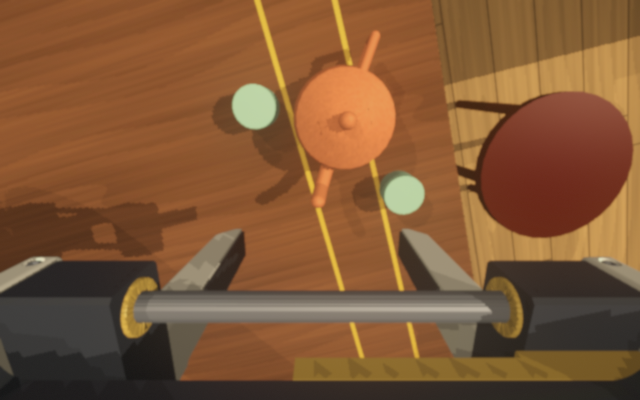

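View pics/w4.png

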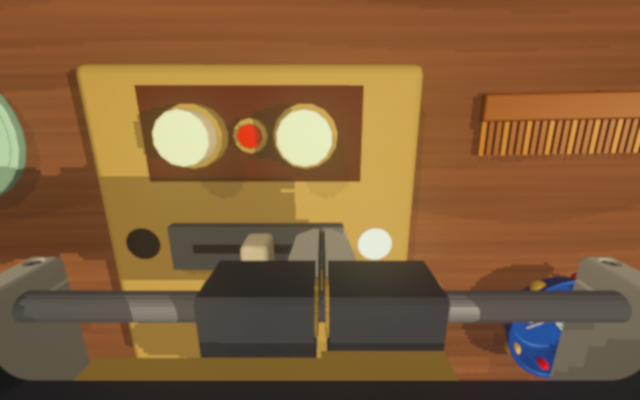

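Measured from the open-gripper view, the tips lie about 10 mm behind the reported TCP, not 19 mm ahead. So they are now at about 40 mm, just above the track. I'll push from here with 4 to 6 mm more height.

```bash
python3 - <<'E'
from h import *
from workcell import manip, snapshot, readout
X=.607;Z=.035
def F(): return np.mean([readout.read_force() for _ in range(8)],0)
manip.servo_line([X,-.073,Z],rate=.05)
f0=F()
y=-.073
while y>-.142:
    y-=.003 if y>-.112 else .0015
    manip.servo_line([X,y,Z],rate=.04)
    f=F()-f0
    print(round(y,4),readout.read_ee_pos().round(4),f.round(2),round(readout.read_time_s(),2))
    if f[1]>7 or np.linalg.norm(f)>12: break
w=snapshot("wrist")["image"];cv2.imwrite("pics/w5.png",w)
s=snapshot("scene")["image"];cv2.imwrite("pics/c5.png",np.hstack([cv2.resize(s[150:230,200:280],(390,390),interpolation=cv2.INTER_CUBIC),cv2.resize(w[170:270,270:370],(390,390),interpolation=cv2.INTER_CUBIC)]))
E
```

```text
-0.076 [ 0.607  -0.0763  0.035 ] [-1.31 -0.66 -0.32] 19.3
-0.079 [ 0.6069 -0.0793  0.0349] [-0.93 -0.33 -0.44] 19.55
-0.082 [ 0.607  -0.0822  0.035 ] [-0.65  0.52 -0.45] 19.8
-0.085 [ 0.607  -0.0852  0.035 ] [-1.12  0.32  0.42] 20.05
-0.088 [ 0.607  -0.0882  0.035 ] [-1.43  0.02 -0.86] 20.3
-0.091 [ 0.607  -0.0912  0.035 ] [-1.06 -0.25 -0.81] 20.55
-0.094 [ 0.607  -0.0943  0.035 ] [-0.99 -0.49 -0.41] 20.8
-0.097 [ 0.607  -0.0973  0.035 ] [-0.76 -0.33 -0.09] 21.05
-0.1 [ 0.607  -0.1003  0.035 ] [-0.68 -0.72 -0.39] 21.3
-0.103 [ 0.607  -0.1033  0.035 ] [-1.07  0.23 -2.05] 21.55
-0.106 [ 0.607  -0.1063  0.035 ] [-1.34 -0.57 -0.24] 21.8
-0.109 [ 0.607  -0.1093  0.035 ] [-1.49 -0.77 -0.81] 22.05
-0.112 [ 0.607  -0.1123  0.035 ] [-0.47  0.14 -0.4 ] 22.3
-0.1135 [ 0.607  -0.1136  0.035 ] [-1.45  0.25 -0.3 ] 22.55
-0.115 [ 0.607  -0.1151  0.035 ] [-0.73 -0.59 -0.27] 22.8
-0.1165 [ 0.607  -0.1166  0.035 ] [-0.96  0.55 -0.09] 23.05
-0.118 [ 0.607  -0.1181  0.035 ] [-0.9   0.63  0.43] 23.3
-0.1195 [ 0.607  -0.1196  0.035 ] [-1.17  0.18 -0.32] 23.55
-0.121 [ 0.607  -0.1212  0.035 ] [-1.53  0.31  0.4 ] 23.8
-0.1225 [ 0.6069 -0.1216  0.0349] [-2.4   4.31  1.34] 24.05
-0.124 [ 0.6069 -0.1218  0.035 ] [-2.19  8.73  3.  ] 24.3
```

View pics/c5.png

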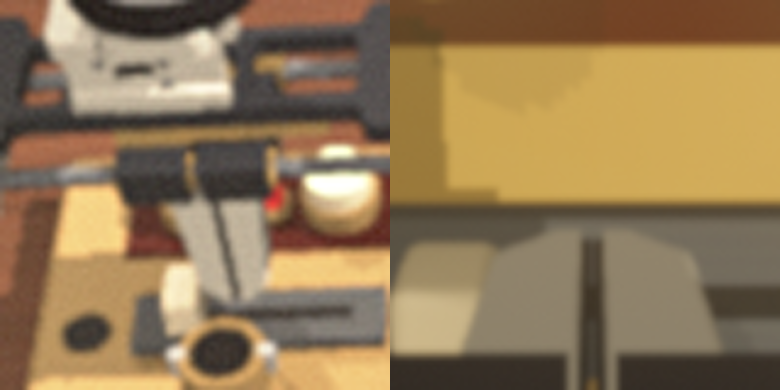

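View pics/w5.png

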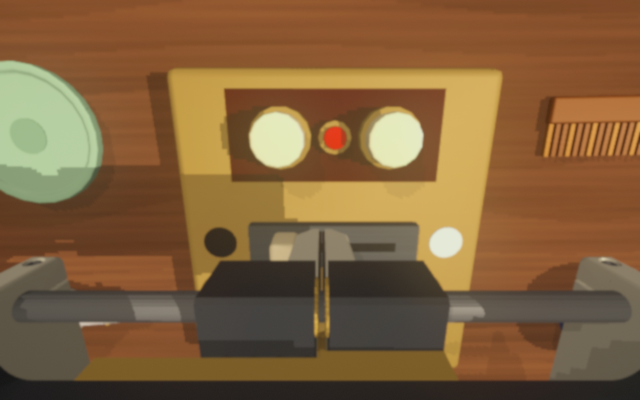

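The slide is at its dim stop: push force rose to 8.7 N while the finger stayed at y = -0.1217, and the picture shows the grip at the black-dot end. Next I'll back off and line up above the keys.

```bash
python3 - <<'E'
from h import *
from workcell import manip, fingers, snapshot, readout
manip.servo_line([.607,-.110,.035],rate=.1)
manip.servo_line([.600,-.110,.09],rate=.15)
fingers.set_gripper(.053)
manip.servo_line([.544,-.1145,.062],rate=.15)
print(readout.read_time_s(),readout.read_opening())
p=readout.read_ee_pos(),readout.read_ee_rot();print(p)
s=snapshot("wrist");s["ee"]=p;pickle.dump(s,open("wrist6.pkl","wb"));w=s["image"];cv2.imwrite("pics/w6.png",w)
s=snapshot("scene")["image"];cv2.imwrite("pics/c6.png",np.hstack([cv2.resize(s[140:230,200:290],(390,390),interpolation=cv2.INTER_CUBIC),cv2.resize(w[150:270,260:380],(390,390),interpolation=cv2.INTER_CUBIC)]))
E
```

```text
26.75 0.053025431253389384
(array([ 0.54471964, -0.1146596 ,  0.06265093]), array([-3.14136510e+00,  1.25669379e-03,  3.13126873e+00]))
```

View pics/c6.png

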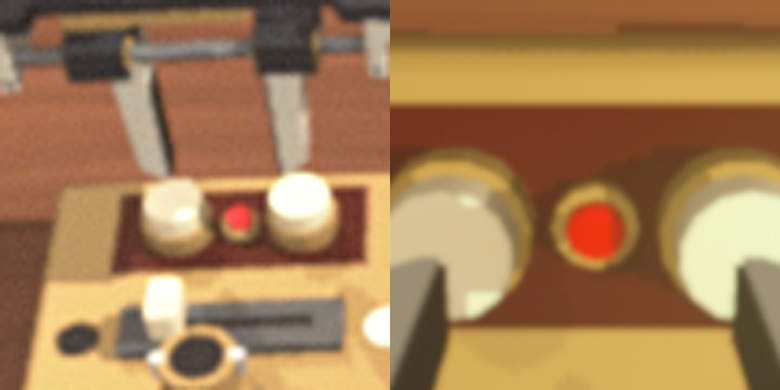

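View pics/w6.png

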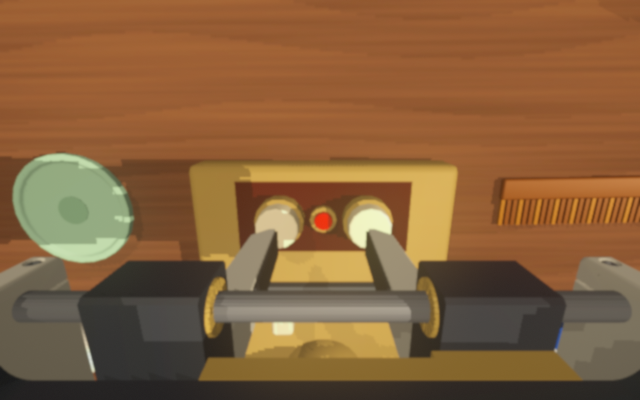

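The fingers sit symmetrically about the red button, one over each key, and the slide stayed at the dim end. Pressing now.

```bash
python3 - <<'E'
from h import *
from workcell import manip, fingers, snapshot, readout
P=lambda z:[.544,-.1145,z]
def F(): return np.mean([readout.read_force() for _ in range(8)],0)
manip.servo_line(P(.052),rate=.08)
f0=F();t0=readout.read_ft_torque()
z=.052
while z>.020:
    z-=.0015
    manip.servo_line(P(z),rate=.04)
    f=F()-f0
    print(round(z,4),readout.read_ee_pos().round(4)[2],f.round(2),(readout.read_ft_torque()-t0).round(2),round(readout.read_time_s(),2))
    if f[2]>18: break
w=snapshot("wrist")["image"]; s=snapshot("scene")["image"]
manip.pause(2.6)
print(F()-f0,readout.read_ee_pos(),readout.read_time_s())
cv2.imwrite("pics/c7.png",np.hstack([cv2.resize(s[140:230,200:290],(390,390),interpolation=cv2.INTER_CUBIC),cv2.resize(w[150:270,260:380],(390,390),interpolation=cv2.INTER_CUBIC)]))
E
```

```text
0.0505 0.0504 [ 0.43 -0.74 -0.22] [-0.01 -0.04 -0.02] 27.38
0.049 0.049 [ 1.24 -0.65 -0.09] [0.01 0.02 0.  ] 27.62
0.0475 0.0474 [-0.28 -0.43  0.43] [ 0.06  0.02 -0.04] 27.88
0.046 0.0459 [ 0.29 -0.85 -0.28] [-0.02  0.01 -0.03] 28.12
0.0445 0.0443 [-0.31 -1.52  0.54] [-0.02  0.01  0.  ] 28.38
0.043 0.0428 [ 0.44 -1.54 -0.58] [-0.02  0.04 -0.02] 28.62
0.0415 0.0413 [ 0.29  0.42 -0.04] [0.02 0.04 0.02] 28.88
0.04 0.04 [0.75 0.31 1.24] [ 0.02  0.05 -0.03] 29.12
0.0385 0.0387 [-1.27  0.19  3.53] [ 0.06  0.22 -0.05] 29.38
0.037 0.0372 [-0.75 -0.18  4.29] [ 0.11  0.24 -0.02] 29.62
0.0355 0.0358 [-2.42 -0.08  6.25] [ 0.11  0.38 -0.06] 29.88
0.034 0.0344 [-1.86  0.43  6.6 ] [0.11 0.45 0.02] 30.12
0.0325 0.0331 [-2.56 -0.06  8.78] [ 0.19  0.57 -0.02] 30.38
0.031 0.0319 [-3.77  1.13 10.04] [0.24 0.77 0.  ] 30.62
0.0295 0.0317 [-10.12   2.07  23.31] [ 0.57  1.99 -0.06] 30.88
[-10.18212425   1.73024848  22.99711435] [ 0.54435885 -0.11457942  0.0317259 ] 33.575
```

View pics/c7.png

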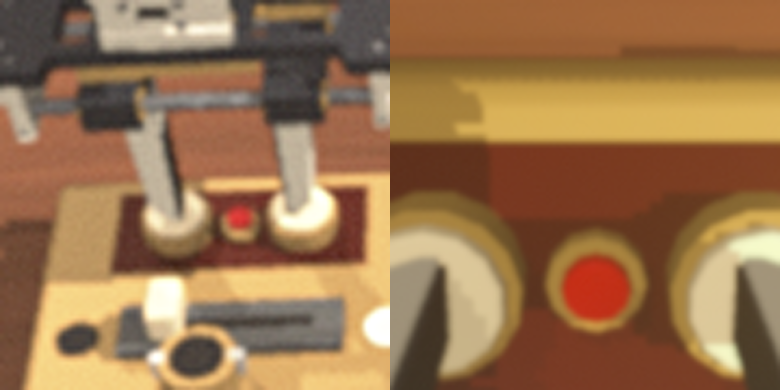

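Both keys look flush in their collars. The readings show about 8 mm of travel and 10 N just before the hard stop, which fits two springs. As insurance I'll lean in slightly more, hold again, then release straight up.

```bash
python3 - <<'E'
from h import *
from workcell import manip, fingers, snapshot, readout
print(readout.read_ee_rot())
manip.servo_line([.544,-.1145,.0288],rate=.04)
print(readout.read_force(),readout.read_ee_pos(),readout.read_ee_rot())
manip.pause(2.3)
manip.servo_line([.544,-.1145,.062],rate=.08)
manip.servo_line([.50,-.1145,.14],rate=.2)
manip.movep([.42,-.05,.28],[np.pi,0,np.pi-.01])
print(readout.read_time_s(),readout.read_force())
p=readout.read_ee_pos(),readout.read_ee_rot()
s=snapshot("scene");t=snapshot("top")
w=snapshot("wrist");w["ee"]=p;cv2.imwrite("pics/w8.png",w["image"]);cv2.imwrite("pics/s8.png",s["image"])
cv2.imwrite("pics/c8.png",np.hstack([cv2.resize(s["image"][165:285,190:310],(390,390),interpolation=cv2.INTER_CUBIC),cv2.resize(t["image"][145:265,325:445],(390,390),interpolation=cv2.INTER_CUBIC)]))
for n,q in (("s",s),("t",t)):
    hsv=cv2.cvtColor(q["image"],cv2.COLOR_BGR2HSV);m=(hsv[...,2]>190)&(hsv[...,1]<90)
    for a,b,c in blobs(m,30):
        if n=="s" and 200<b[0]<310 and 165<b[1]<260 or n=="t" and 330<b[0]<440 and 150<b[1]<260: print(n,a,b,cast(q,*b,.052),cast(q,*b,.0585))
E
```

```text
[-3.14136567e+00  4.57667552e-04  3.13176199e+00]
[-13.13855109   4.16296559  27.69451229] [ 0.54437927 -0.11463039  0.03164009] [-3.14131044e+00  3.86876428e-04  3.13176298e+00]
38.0167 [-0.33571151 -0.51047669 -0.81948273]
s 157 [239.7 187.1] [ 0.54944747 -0.14347126  0.052     ] [ 0.55574474 -0.14192057  0.0585    ]
s 152 [268.8 185.9] [ 0.54999105 -0.07984661  0.052     ] [ 0.55628265 -0.07895895  0.0585    ]
s 120 [237.5 210.2] [ 0.61586552 -0.14273518  0.052     ] [ 0.62147065 -0.14119216  0.0585    ]
s 93 [289.1 214.8] [ 0.63518029 -0.03563442  0.052     ] [ 0.64058414 -0.03520749  0.0585    ]
t 46 [395.5 205. ] [ 0.61767434 -0.14650008  0.052     ] [ 0.61616992 -0.14545012  0.0585    ]
t 6286 [400.4 258.8] [ 0.48544264 -0.17347414  0.052     ] [ 0.48473845 -0.17226094  0.0585    ]
```

View pics/c8.png

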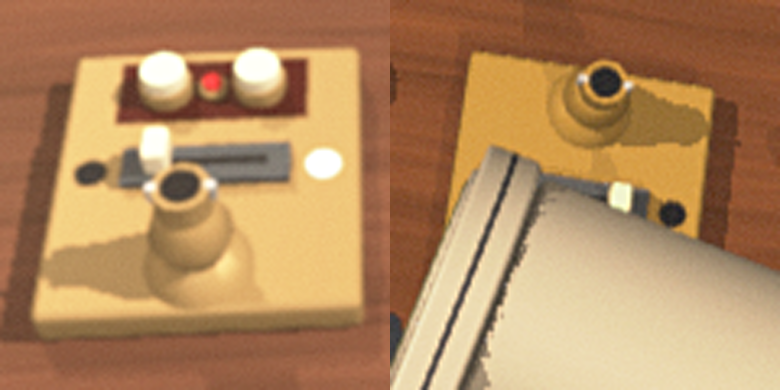

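View pics/s8.png

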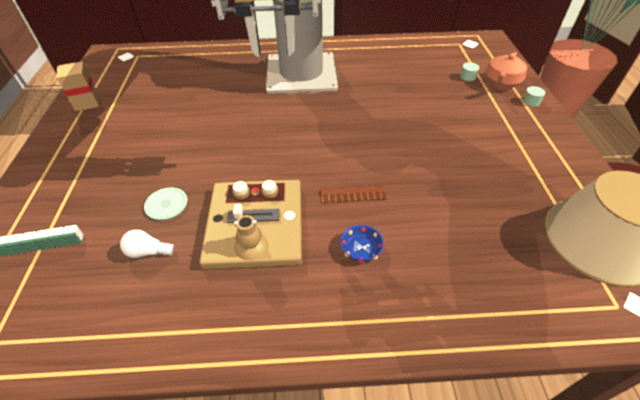

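The slide is now at y = -0.145, which is lamp y of about -30 mm, the dim stop. Both keys are back at their starting pixels, and the four bystanders look unmoved.

```bash
python3 -c "
from workcell import hand_in,readout
print(readout.read_time_s());print(hand_in())"
```

```text
38.1667
the job is handed in; nothing more can be done
None
```

I pushed the slide to its dim end, then pressed both keys together, held them down for about 5 s, released them together, and handed in at 38.2 s.

- **Slide:** the push force rose to about 9 N while the finger stopped moving. After release, the top camera put the slide at lamp y of about -30 mm, which is the dim stop. It moved about 33 mm from where it started.
- **Keys:** they travelled about 8 mm, and the force was about 10 N just before the hard stop, as two fully pressed springs should give. I leaned on the stop at 23 to 28 N. After release, both keys were within 0.1 pixel of where they started in the scene picture.
- **Left alone:** the red button sat well clear between the fingertips. The bulb, dish, comb and coaster look unmoved in the last picture. The robot was clear of everything at the end.

**What disagreed:** the fingertips do not reach 19 mm ahead of the TCP as stated; pictures and touch put them about 12 mm behind it. Because of this, my first push passed over the slide without touching it. I measured the offset, went lower and repeated the push.

**Unexplained readings:** while the keys were down, the wrist force also showed a sideways pull of up to 13 N that I did not look into. I judged that both keys were fully down from force, travel and pictures, since there is no direct key reading.

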